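# Serve a nougat slab from the wire cutter with the slice server

### The job

A slab of nougat has just been cut on the wire cutter. Swing the cutter's bow all the way up out of the way, slide the server under the slab against the wooden stop, lift the slab off the board on the server and lay it, without dropping it, flat inside the rim of the steel tray; then put the server back down on the worktop, resting on its blade. Never touch the slab with the gripper, do not tip it over, and leave the other goods where they are.

Things in the scene. Friction and masses are not known exactly. Their poses are not given: they have to be found in the camera images.
- wire_cutter_bow (a joint): bow of the wire cutter, rad: 0 = lying forward over the board, grows as it swings up and back; stop at 1.66 (just past upright), where it stays. Starts part raised. It is held by friction of about 0.4 N m and stays about where it is left.
- bow_handle (a point): middle of the bow's black round handle, 22 mm in diameter and 124 mm long, parallel to the hinge (about along y); 224 mm from the hinge. The bow's two thin side arms run from the handle's ends (y about +-0.105) back to the hinge.
- bow_hinge (a point): middle of the bow's hinge axis, at the far edge of the cutter's board, 20 mm above the worktop. Its x axis points away from the robot, square to the hinge; its y axis lies along the hinge.
- wire_cutter: the cutter's wooden board, 192 x 200 mm, its top about 22 mm above the worktop; fixed. Origin under its middle (the board's own middle lies 5 mm farther in x); x away from the robot.
- stop_face (a point): portion stop: a fixed wooden bar 150 x 16 x 28 mm screwed on the right side of the board, running away from the robot. This point is on the board in the middle of the bar's left face, against which the slab is pushed. y axis points out of that face (to the left), x along the bar.
- portion_stop: the same wooden bar; origin under its middle, same axes.
- slab: slab of nougat between two wafers, 108 (x) x 88 (y) x 22 mm (z), 0.19 to 0.31 kg; origin in the middle of its underside, z up. Lies on the board up to 25 mm off the stop with a long side towards it. Its lower edges are rounded off (4 mm high, 5 mm in), so a blade riding on the board, nose a little down, gets under once the slab rests on the stop (3 to 12 N push).
- server: cranked slice server, 0.22 kg: flat polished steel blade 100 (x) x 90 (y) x 1.5 mm, a raised black handle behind it. Origin under the middle of the blade, x towards its straight front edge, z up when it lies on its blade, on which it stands unaided. The slab begins to slide on the blade at a slope of 13 to 19 degrees.
- server_grip (a point): place to grip, in the front half of the handle, 108 mm behind and 53 mm above the server's origin; axes as the server. A neck rises from the blade's rear to the handle, which is level, flat-sided, 20 mm wide (y), 26 mm high (z), from 72 to 164 mm behind the origin. The loaded blade droops unless gripped hard (about 100 N).
- server_nose (a point): middle of the blade's front edge, at its underside, 50 mm ahead of the server's origin.
- tray_in (a point): steel serving tray, fixed, to the left: middle of its floor (3 mm above the worktop). Inside 126 (x) x 142 mm (y); upright rim 11 mm above the floor on all four sides, outer size 132 x 148 mm. x axis points roughly away from the robot.
- tray: the same tray; origin under its middle, same axes.
- nut_bin: fixed wooden nut bin with a sloping lid between the cutter and the tray, farther back; 130 (x) x 154 (y) x 112 mm high with its knob; origin under its middle. Mind it, and the raised bow (its arms then stand upright at the hinge, 105 mm left and right of its middle, 0.27 m high), when swinging the loaded server round.
- nougat_bar: bystander: wrapped nougat bar 48 x 240 x 31 mm lying behind the tray
- pen: bystander: pen 17 x 135 x 16 mm, front left
- scissors: bystander: scissors 87 x 199 x 9 mm, left
- halva_offcut: bystander: block of halva 55 x 62 x 44 mm, behind the cutter

How it is judged:
By the outcome, as a careful person would: the job done as asked, in the order asked, and still so for the second after the job is handed in, with the robot touching nothing.
It also fails if it takes over 72 s, if anything falls off the work surface, if the arm or the gripper's body presses on something with over 40 N, if the wrist force passes 120 N, or if a joint passes its speed limit or range.

### The arm

A 6-joint arm with a two-finger parallel gripper is mounted at the origin on a cart in front of the work surface, level with it; the furniture and walls round the work are solid. World frame = base frame: x ahead of the robot, y to its left, z up, the work surface at z = 0. Lengths are in m, angles in rad, forces in N, time in s.
With the tool pointing down it reaches from about 0.225 to 0.875 m from the base axis. Payload 3.4 kg.
Tool frame: the origin (TCP) lies between the finger pads; the fingertips stand 22 mm ahead of it and the grasp point (between the pads) lies 3 mm ahead of it (manip.finger_overhang is the distance from the TCP to the fingertips, in m); z points along the fingers, y is the line along which they close (so a half turn about z gives the same grasp; the last joint's range is limited). The gripper opens to 85 mm and grips with 20 to 120 N. Pads are 22 mm wide; open, the fingers measure 114 mm over their backs; the gripper's body (76 mm by 85 mm) begins 54 mm behind the grasp point. The pads swing forward as they close: fully open they stand 13 mm farther back than shut.
Start: joints at [-1.371, 0.276, 1.505, -0, 1.361, -0.121], TCP at [0.181, -0.546, 0.253] pointing down, gripper open.
Joint ranges: [-2.89, 2.89], [-0.75, 2.08], [0.22, 2.7], [-1.18, 4.32], [0.11, 2.71], [-2.7, 2.7]. Speed limits (rad/s): [2.57, 2.57, 3.14, 3.14, 3.14, 3.14].

### API

Orientations are given as a unit quaternion [w, x, y, z].
In Python, from rig import get_state, eyes, order, manip gives the robot as it stands.
- The arm moves only by the tool drive_tool, never from a script. Its argument "rows" is a list of rows, each a list of 4 numbers: the shift along the tool's x, y, z in units of 25 mm (1.0 is 25 mm), then the turn about the tool's z in units of 6 degrees (1.0 is 6 degrees). A call has exactly 8 rows; each row is the pose to reach, as a shift and turn from the pose commanded when the call began, along the tool's axes at that moment; what a row does not reach only later rows make up. A row lasts 1/12 s, in which the tool goes at most 41.7 mm and 7.16 degrees, less where a joint would pass 70% of its speed; a pose out of reach is approached as far as the arm can. A call with a gripper value outside its range is refused whole. "grip" is the finger opening in mm, from 0 to 85.4, set as the call begins (left out, the last holds). The fingers move at their own pace and stop on an object; "newtons" is the grip in N (left out, the last holds). Time passes only in rows, so rows that repeat a pose let the fingers close, or fill a call up. It gives the time, the measured TCP pose, the force, the opening and the grip force at its end, in the units of the state.
- get_state(): the state, without advancing time (a new reading comes with each control period).
- eyes.get_image(name): name is "side" or "top"; returns (picture, depth): 480x640x3 uint8, red, green, blue; 480x640 float32, m along the optical axis (not along the pixel's ray), 0 where there is no reading.
- eyes.camera_info(name): a dict with "fx", "fy", "cx", "cy" (pixels), "R" (3x3) and "t" (3): a world point X has camera coordinates R X + t. Camera axes: x right, y down, z forward; pixel columns grow to the right and rows downward; lengths in m; the calibration is good to about 2 mm. A picture is of the moment at which its call begins. camera_info takes no time and is no camera call.
- order.sign_off(): hands the job in; it is judged then, once.
The state is a dict: "clock": time; "qpos": joint angles; "qd": joint speeds; "effort": joint torques, N m; "position": TCP position; "ee_rot": TCP orientation; "contact_force": force on the tool from outside, world axes, zero at the start; "moment": the same for the moment, N m; "width": finger opening in m; "gripper_force": force on a finger pad.
Only numpy, scipy, OpenCV 4.12 (cv2) and the standard library are available. Lean on these libraries where they do the work, as an engineer would, in place of code of your own. Each camera call takes 0.05 s, during which the arm holds its last target. There are 200 camera calls.

## Working session

There is one attempt and no reset: what is moved stays moved. The work goes in short steps, Python scripts to look and compute and a tool call to move; the robot and the scene stay as the last step left them, time stands still between calls to the robot, and variables do not carry over. Pictures are saved under pics/ and viewed, at most 10 in all, crops included, and the job is handed in when it is done.

Besides the shell and the picture viewer there is one more tool, called after "Emit:" by a JSON object that holds its "method" and its "body", one argument or row to a line. drive_tool: Moves the arm, as the interface text tells. Its arguments: {"type":"object","properties":{"rows":{"type":"array","items":{"type":"array","items":{"type":"number"}}},"grip":{"type":"number"},"newtons":{"type":"number"}},"required":["rows"]}

```bash
ls; mkdir -p pics
python3 - <<'E'
from rig import get_state, eyes, order, manip
import cv2,numpy as np
s=get_state();print(s)
print([a for a in dir(manip) if a[0]!='_'])
for n in("top","side"):
    im,d=eyes.get_image(n);np.savez(f'pics/{n}0.npz',im=im,d=d)
    cv2.imwrite(f'pics/{n}0.png',im[:,:,::-1]);print(n,eyes.camera_info(n))
E
```

```text
pics
{'clock': 0.0, 'qpos': array([-1.37099868e+00,  2.76593034e-01,  1.50614491e+00,  1.61210265e-05,
        1.36070113e+00, -1.20990810e-01]), 'qd': array([ 3.65516994e-05, -6.25687296e-04,  9.31558040e-04,  5.28091255e-04,
        1.39540175e-03, -9.29604213e-04]), 'effort': array([-7.09517026e-04, -4.16766679e+01, -2.45802748e+01, -2.31081349e-04,
        1.11913652e-02,  1.12533607e-05]), 'position': array([ 0.1812123 , -0.54517785,  0.2524361 ]), 'ee_rot': array([-9.22806213e-04,  9.87164248e-01,  1.59705653e-01, -2.84927117e-05]), 'contact_force': array([-0.57904137, -0.20680141,  0.5777285 ]), 'moment': array([-0.01764673,  0.01947125,  0.00123351]), 'gripper_force': 0.0, 'width': 0.08546404710576665}
['MotionError', 'finger_overhang']
top {'fx': 517.2371861214842, 'fy': 517.2371861214842, 'cx': 316.14091141074533, 'cy': 235.75112862013407, 'R': array([[-0.02537619, -0.99966769,  0.0045334 ],
       [-0.99128151,  0.02457627, -0.12944871],
       [ 0.12929428, -0.00777879, -0.99157576]]), 't': array([0.2428009 , 0.53377582, 1.14179901])}
side {'fx': 489.3430891248803, 'fy': 489.3430891248803, 'cx': 319.05355905079995, 'cy': 234.85593403969642, 'R': array([[ 0.99947189, -0.03247811, -0.00105187],
       [-0.02149383, -0.63647452, -0.77099819],
       [ 0.02437107,  0.77061363, -0.63683647]]), 't': array([-0.52063786,  0.20262281,  0.95031397])}
```

View pics/top0.png

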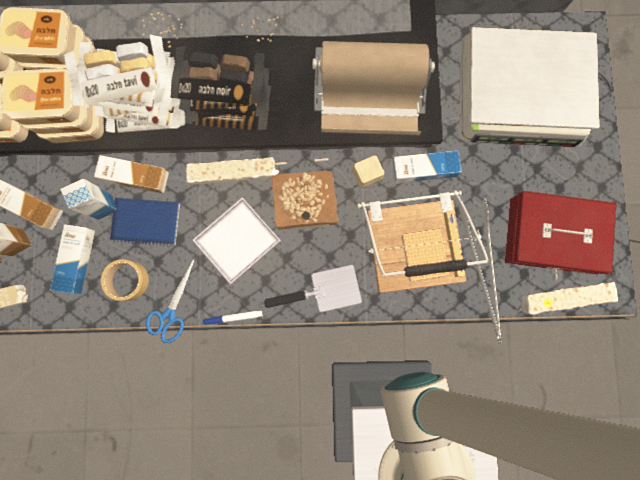

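View pics/side0.png

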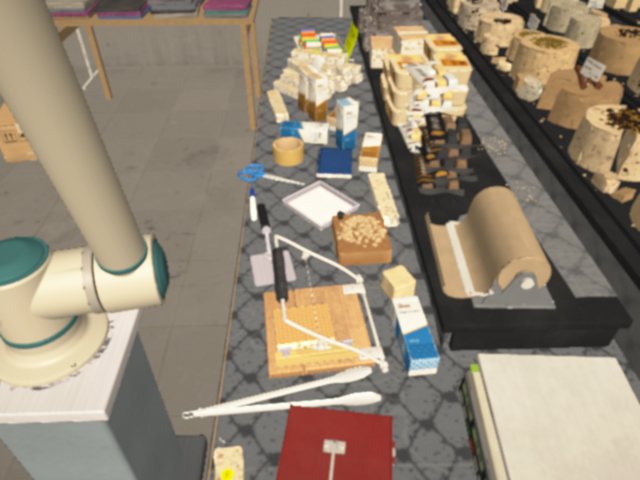

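The top view shows the server at about (335,287), its blade pointing right and its handle left at (285,299). The tray is at (237,240), the cutter at (415,245), the slab at (435,255), the bow handle at (436,268) and the nut bin at (305,200). I'll enlarge it for precise corners.

```bash
cat > h.py <<'E'
import numpy as np, cv2
from rig import get_state, eyes, order, manip
from scipy.spatial.transform import Rotation as Rn
def proj(n,X):
    c=eyes.camera_info(n);p=np.atleast_2d(X)@c['R'].T+c['t']
    return np.c_[c['fx']*p[:,0]/p[:,2]+c['cx'],c['fy']*p[:,1]/p[:,2]+c['cy']]
def onz(n,uv,z):
    c=eyes.camera_info(n);uv=np.atleast_2d(uv).astype(float)
    r=np.c_[(uv[:,0]-c['cx'])/c['fx'],(uv[:,1]-c['cy'])/c['fy'],np.ones(len(uv))]@c['R']
    o=-c['R'].T@c['t'];return o+r*((z-o[2])/r[:,2])[:,None]
def cloud(n,d):
    c=eyes.camera_info(n);v,u=np.mgrid[:480,:640]
    P=np.stack([(u-c['cx'])/c['fx']*d,(v-c['cy'])/c['fy']*d,d],-1)
    return (P-c['t'])@c['R']
def rot():
    w,x,y,z=get_state()['ee_rot'];return Rn.from_quat([x,y,z,w])
E
python3 - <<'E'
from h import *
a=np.load('pics/top0.npz');P=cloud('top',a['d'])
c=a['im'][175:325,255:500,::-1]
cv2.imwrite('pics/c1.png',cv2.resize(c,None,fx=3.2,fy=3.2,interpolation=cv2.INTER_CUBIC))
a2=np.load('pics/side0.npz')
cv2.imwrite('pics/c2.png',cv2.resize(a2['im'][190:390,230:410,::-1],None,fx=3,fy=3,interpolation=cv2.INTER_CUBIC))
for uv in [(285,299),(300,296),(335,287),(237,240),(436,268),(400,255),(435,250),(458,225),(305,215)]:print(uv,P[uv[1],uv[0]].round(3))
E
```

```text
(285, 299) [0.398 0.301 0.066]
(300, 296) [0.404 0.268 0.068]
(335, 287) [0.424 0.189 0.001]
(237, 240) [0.538 0.414 0.002]
(436, 268) [ 0.451 -0.006  0.175]
(400, 255) [0.492 0.039 0.025]
(435, 250) [ 0.499 -0.036  0.046]
(458, 225) [ 0.562 -0.105 -0.002]
(305, 215) [0.576 0.253 0.103]
```

View pics/c1.png

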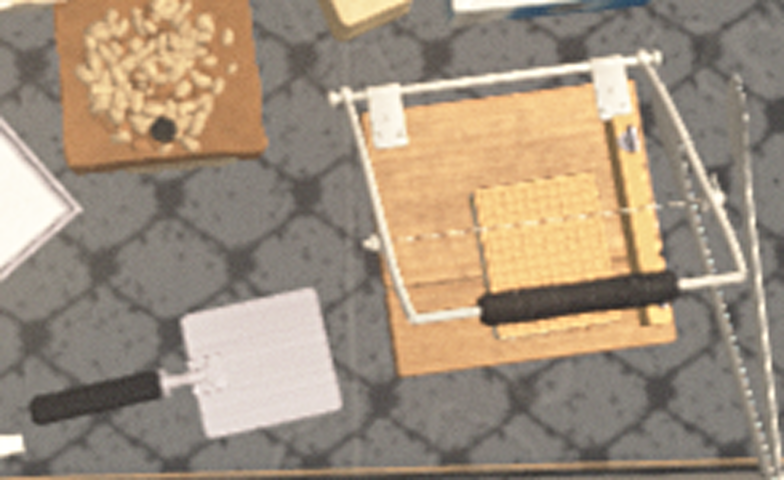

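View pics/c2.png

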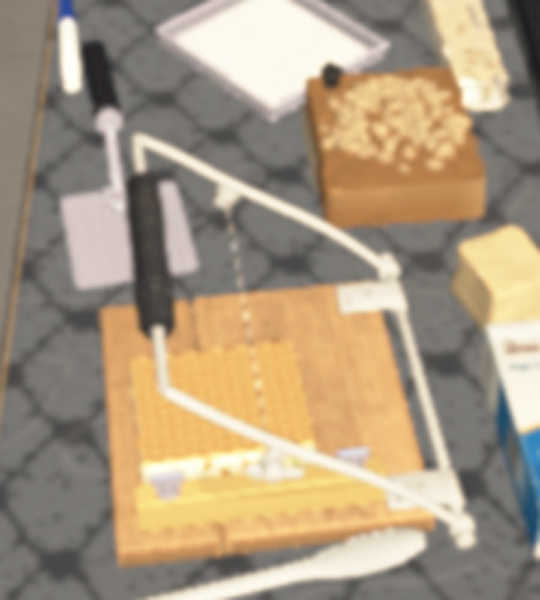

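The crops show all four blade corners and the handle end to end (crop px 32,410 to 160,385). They also show the slab's corners, the stop bar (left edge about 607,110 to 645,325), the bow handle and the hinge rod. White tongs lie right of the board. Next I convert these to poses.

Run:
```python
from h import *
np.set_printoptions(precision=4,suppress=True)
C=lambda l:np.array(l)/3.2+[255,175]-.34
def ang(a,b):return np.degrees(np.arctan2(*(b-a)[[1,0]]))
bl=onz('top',C([(180,318),(315,289),(341,408),(208,437)]),.0015);print('blade',bl[:,:2].tolist(),bl.mean(0),ang(bl[0],bl[1]),ang(bl[3],bl[2]),ang(bl[2],bl[1]))
h=onz('top',C([(32,410),(160,385)]),.066);print('handle',h,ang(h[0],h[1]))
b=onz('top',C([(400,376),(675,338)]),.022);print('board front',b,ang(b[1],b[0])-90, np.linalg.norm(b[0]-b[1]))
s=onz('top',C([(472,192),(600,175),(632,318),(500,337)]),.044);print('slab',s,s.mean(0),ang(s[3],s[0]),ang(s[1],s[0])-90,np.linalg.norm(np.diff(s,axis=0),axis=1))
t=onz('top',C([(607,110),(645,325)]),.05);print('stop',t,ang(t[1],t[0]))
hi=onz('top',C([(338,98),(657,58)]),.02);print('hinge',hi,hi.mean(0),ang(hi[1],hi[0])-90)
a=np.load('pics/top0.npz');P=cloud('top',a['d']);im=a['im'].astype(int)
def pts(u0,u1,v0,v1,m):
    Q=P[v0:v1,u0:u1][m(P[v0:v1,u0:u1],im[v0:v1,u0:u1])];return Q
Q=pts(400,475,258,282,lambda p,i:(p[...,2]>.1)&(i.sum(-1)<150));print('bowh',len(Q),Q.mean(0),Q.min(0),Q.max(0),np.percentile(Q[:,2],95)); 
Q=pts(255,310,285,312,lambda p,i:(p[...,2]>.05)&(i.sum(-1)<200));print('hand',len(Q),Q.mean(0),np.median(Q[:,2]),Q.min(0),Q.max(0))
tr=onz('top',[(240,197.5),(280.5,240),(238,283.5),(193,241)],.014);print('tray',tr,tr.mean(0),[ang(tr[2],tr[1]),ang(tr[3],tr[0])],np.linalg.norm(np.diff(tr,axis=0),axis=1))
# refine tray by mask (white, low)
Q=pts(185,290,190,290,lambda p,i:(i.min(-1)>150)&(p[...,2]<.03));r=cv2.minAreaRect(Q[:,:2].astype(np.float32));print('tray',r,Q.mean(0))
Q=pts(425,475,205,290,lambda p,i:(p[...,2]>.035)&(p[...,2]<.056));print('slab+stop',Q.min(0),Q.max(0))
nb=pts(265,345,165,235,lambda p,i:(p[...,2]>.05));print('bin',nb.min(0),nb.max(0))
```

```text
blade [[0.4549162629303813, 0.2434524177265645], [0.47345818677563, 0.14507288255053355], [0.3874298553023687, 0.12935311863547083], [0.3692455179218889, 0.2254414322695109]] [0.4213 0.1858 0.0015] -79.32647758149092 -79.2837296464448 10.355285440005062
handle [[0.3914 0.3452 0.066 ]
 [0.4061 0.2579 0.066 ]] -80.46040714438476
board front [[ 0.4088  0.0886  0.022 ]
 [ 0.4307 -0.108   0.022 ]] 6.353445191767307 0.1978462975171462
slab [[ 0.5361  0.0353  0.044 ]
 [ 0.5459 -0.0557  0.044 ]
 [ 0.4446 -0.0724  0.044 ]
 [ 0.4337  0.0205  0.044 ]] [ 0.4901 -0.0181  0.044 ] 8.196498989711236 6.183096211212884 [0.0916 0.1027 0.0935]
stop [[ 0.5913 -0.0618  0.05  ]
 [ 0.4392 -0.0795  0.05  ]] 6.637351513047422
hinge [[ 0.6103  0.125   0.02  ]
 [ 0.6341 -0.1083  0.02  ]] [0.6222 0.0084 0.02  ] 5.844066486973844
bowh 18 [ 0.4442 -0.0046  0.1728] [ 0.4385 -0.0438  0.1688] [0.4481 0.0539 0.1771] 0.17693812583613625
hand 270 [0.3986 0.3016 0.0699] 0.06572422032913855 [0.3841 0.2385 0.0582] [0.415  0.3448 1.2002]
tray [[0.6367 0.4045 0.014 ]
 [0.5345 0.3117 0.014 ]
 [0.4368 0.4104 0.014 ]
 [0.5372 0.5135 0.014 ]] [0.5363 0.41   0.014 ] [np.float64(-45.28815512893442), np.float64(-47.58453373976947)] [0.1381 0.1388 0.1439]
tray ((0.5122610330581665, 0.44509321451187134), (0.1386386901140213, 0.23390072584152222), 40.34917449951172) [0.5365 0.4176 0.0051]
slab+stop [ 0.4371 -0.1173  0.035 ] [ 0.589  -0.0108  0.0555]
bin [0.3877 0.1907 0.05  ] [0.6823 0.3244 1.2002]
```

```bash
cat >> h.py <<'E'
def yaw():
    R=rot().as_matrix();return np.degrees(np.arctan2(R[1,0],R[0,0]))
def go(p,psi=None):
    "units to reach TCP p with tool x at yaw psi (deg)"
    s=get_state();v=rot().as_matrix().T@(np.array(p)-s['position'])/.025
    t=0 if psi is None else -((psi-yaw()+180)%360-180)/6
    print('shift',v.round(2),'turn',round(t,2))
E
python3 - <<'E'
from h import *
C=lambda l:np.array(l)/3.2+[255,175]-.34
print(onz('top',C([(579,297),(483,308),(675,286)]),.17))
print(yaw());go([.38,-.003,.19],6.4);go([.38,-.003,.25],6.4)
E
```

```text
[[ 0.45228447 -0.00619336  0.17      ]
 [ 0.44693919  0.0540052   0.17      ]
 [ 0.45764179 -0.06652752  0.17      ]]
18.378597752156637
shift [ 14.38 -18.07   2.53] turn 2.0
shift [ 14.38 -18.08   0.13] turn 2.0
```

Emit:
{"method": "drive_tool", "body": {
  "rows": [
    [0.7, -0.9, 0, 0.1],
    [1.8, -2.2, 0, 0.3],
    [2.8, -3.5, 0, 0.5],
    [3.8, -4.8, 0, 0.8],
    [4.8, -6.1, 0, 1.0],
    [5.8, -7.4, 0, 1.3],
    [6.8, -8.7, 0, 1.6],
    [7.8, -10, 0, 2.0]
  ],
  "grip": 0
}}

```text
clock: 0.77
position: [0.2874, -0.2448, 0.253]
ee_rot: [-0.0, 0.999, 0.054, 0.0]
contact_force: [1.5, 0.6, -0.3]
width: -0.0002
gripper_force: 0.0
```

```bash
python3 -c "
from h import *
go([.38,-.004,.19],6.4);go([.375,-.004,.2],6.4)"
```

```text
shift [ 4.72 -9.17  2.53] turn -0.03
shift [ 4.53 -9.2   2.13] turn -0.03
```

Emit:
{"method": "drive_tool", "body": {
  "rows": [
    [0.5, -1.0, 0.2, 0],
    [1.2, -2.3, 0.5, 0],
    [1.9, -3.7, 0.8, 0],
    [2.6, -5.1, 1.1, 0],
    [3.3, -6.5, 1.5, 0],
    [4.0, -7.9, 1.9, 0],
    [4.4, -8.7, 2.3, 0],
    [4.6, -9.2, 2.6, 0]
  ]
}}

```text
clock: 1.43
position: [0.3763, -0.0029, 0.1874]
ee_rot: [-0.001, 0.998, 0.057, -0.0]
contact_force: [0.3, -1.1, -0.0]
width: -0.0001
gripper_force: 0.0
```

```bash
python3 -c "
from h import *
print(get_state()['position'],yaw())
u=np.array([np.cos(np.radians(6.4)),np.sin(np.radians(6.4)),0])
h=np.array([.622,.008,.02])
for th in np.arange(.75,1.8,.15):
  p=h+.224*(-np.cos(th)*u+[0,0,np.sin(th)])-u*.022+[0,0,.005]
  print(round(th,2));go(p,6.4)"
```

```text
[ 0.37631416 -0.0028764   0.18742637] 6.5642364051794155
0.75
shift [2.38 0.67 0.39] turn 0.03
0.9
shift [ 3.36  0.67 -0.52] turn 0.03
1.05
shift [ 4.47  0.67 -1.28] turn 0.03
1.2
shift [ 5.69  0.68 -1.86] turn 0.03
1.35
shift [ 6.97  0.68 -2.25] turn 0.03
1.5
shift [ 8.3   0.68 -2.45] turn 0.03
1.65
shift [ 9.64  0.69 -2.44] turn 0.03
1.8
shift [10.97  0.69 -2.23] turn 0.03
```

Emit:
{"method": "drive_tool", "body": {
  "rows": [
    [0.7, 0.3, 0.2, 0],
    [1.5, 0.5, 0.4, 0],
    [2.3, 0.6, 0.3, 0],
    [2.9, 0.6, -0.2, 0],
    [3.5, 0.6, -0.7, 0],
    [4.1, 0.6, -1.1, 0],
    [4.7, 0.6, -1.4, 0],
    [5.3, 0.6, -1.7, 0]
  ]
}}

```text
clock: 2.1
position: [0.5072, -0.0058, 0.2312]
ee_rot: [0.0, 0.998, 0.056, -0.003]
contact_force: [-5.0, -0.6, 4.2]
width: 0.0003
gripper_force: 2.6
```

Emit:
{"method": "drive_tool", "body": {
  "rows": [
    [0.6, 0, -0.2, 0],
    [1.2, 0, -0.4, 0],
    [1.8, 0, -0.5, 0],
    [2.4, 0, -0.6, 0],
    [3.0, 0, -0.7, 0],
    [3.6, 0, -0.7, 0],
    [4.1, 0, -0.7, 0],
    [4.3, 0, -0.7, 0]
  ]
}}

```text
clock: 2.77
position: [0.6173, 0.0062, 0.2476]
ee_rot: [0.0, 0.998, 0.056, -0.001]
contact_force: [-1.3, -0.2, 0.9]
width: -0.0002
gripper_force: 0.8
```

Run:
```python
from h import *
im,d=eyes.get_image('top');np.savez('pics/top1.npz',im=im,d=d)
i2,d2=eyes.get_image('side');P=cloud('side',d2);np.savez('pics/side1.npz',im=i2,d=d2)
cv2.imwrite('pics/b.png',np.vstack([im[150:340,170:570,::-1],i2[150:400,150:550,::-1]]))
print(get_state()['position'])
```

```text
[0.61681907 0.00624979 0.24754283]
```

View pics/b.png

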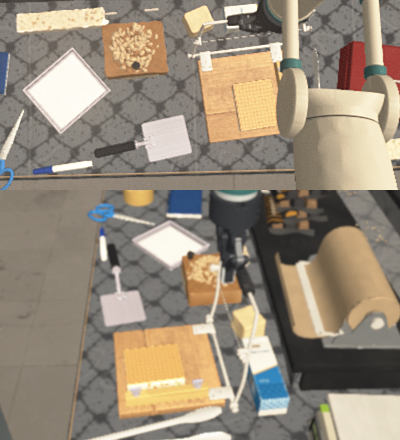

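The bow is nearly upright, with its arms rising from the hinge and the fingers in front of the handle. I'll push on until the stop resists.

Emit:
{"method": "drive_tool", "body": {
  "rows": [
    [0.1, 0, 0, 0],
    [0.2, 0, 0, 0],
    [0.3, 0, 0, 0],
    [0.4, 0, 0, 0],
    [0.5, 0, 0, 0],
    [0.6, 0, 0, 0],
    [0.7, 0, 0, 0],
    [0.7, 0, 0, 0]
  ]
}}

```text
clock: 3.53
position: [0.6341, 0.0082, 0.2482]
ee_rot: [-0.0, 0.998, 0.056, -0.0]
contact_force: [-1.6, -0.2, -1.7]
width: -0.0002
gripper_force: 0.8
```

Emit:
{"method": "drive_tool", "body": {
  "rows": [
    [0.1, 0, 0, 0],
    [0.2, 0, 0, 0],
    [0.3, 0, 0, 0],
    [0.4, 0, 0, 0],
    [0.5, 0, 0, 0],
    [0.6, 0, 0, 0],
    [0.7, 0, 0, 0],
    [0.7, 0, 0, 0]
  ]
}}

```text
clock: 4.2
position: [0.6352, 0.0083, 0.2483]
ee_rot: [0.001, 0.998, 0.056, -0.018]
contact_force: [-36.2, -5.0, 16.0]
width: -0.0002
gripper_force: 18.8
```

Emit:
{"method": "drive_tool", "body": {
  "rows": [
    [-0.8, 0, 0, 0],
    [-1.6, 0, -0.1, -0.5],
    [-2.5, 0, -0.2, -1.5],
    [-3.5, 0, -0.2, -2.6],
    [-4.5, -0.6, -0.2, -3.7],
    [-5.5, -1.4, -0.2, -4.8],
    [-6.3, -2.4, -0.2, -5.9],
    [-7.0, -3.4, -0.2, -7.0]
  ],
  "grip": 60
}}

```text
clock: 4.87
position: [0.4674, 0.0755, 0.2541]
ee_rot: [0.001, 0.911, 0.412, 0.002]
contact_force: [0.5, -0.3, -0.3]
width: 0.0601
gripper_force: 0.0
```

Run:
```python
from h import *
print(get_state()['position'],yaw())
go([.401,.292,.12],100);go([.401,.292,.056],100)
# tray corners & server refine & bow from top1/side1
a=np.load('pics/side1.npz');P=cloud('side',a['d']);im=a['im'].astype(int)
m=(abs(P[...,2]-.01)<.02)&(im.min(-1)>150)&(P[...,0]>.40)&(P[...,0]<.66)&(P[...,1]>.29)&(P[...,1]<.53)
Q=P[m];print(len(Q),Q.min(0),Q.max(0))
v,u=np.nonzero(m);pix=np.c_[u,v].astype(np.float32);hull=cv2.convexHull(pix)[:,0]
X=onz('side',hull,.012)[:,:2].astype(np.float32);print('side tray',cv2.minAreaRect(X))
a=np.load('pics/top0.npz');P=cloud('top',a['d']);im=a['im'].astype(int)
m=(P[...,2]<.03)&(im.min(-1)>135)&(P[...,0]>.42)&(P[...,0]<.66)&(P[...,1]>.29)&(P[...,1]<.53)
n,l,st,c=cv2.connectedComponentsWithStats(m.astype(np.uint8));k=1+st[1:,4].argmax();v,u=np.nonzero(l==k)
for z in(.003,.014):print('top tray',cv2.minAreaRect(onz('top',cv2.convexHull(np.c_[u,v].astype(np.float32))[:,0],z)[:,:2].astype(np.float32)))
```

```text
[0.46740955 0.07546228 0.25411301] 48.613671703992274
shift [ 4.73 -7.73  5.36] turn -8.56
shift [ 4.72 -7.74  7.92] turn -8.56
1972 [ 0.40855561  0.30801092 -0.00063261] [0.63954527 0.52976277 0.02298704]
side tray ((0.5329457521438599, 0.3974049985408783), (0.244663268327713, 0.20309504866600037), 78.84880828857422)
top tray ((0.5389404892921448, 0.4158042371273041), (0.1406325250864029, 0.15604673326015472), 40.18789291381836)
top tray ((0.5375504493713379, 0.4141749441623688), (0.1393403559923172, 0.1546129733324051), 40.18788528442383)
```

Emit:
{"method": "drive_tool", "body": {
  "rows": [
    [0.6, -0.9, 0.4, -1.1],
    [1.2, -1.9, 1.0, -2.2],
    [1.8, -2.9, 1.7, -3.3],
    [2.5, -4.0, 2.4, -4.4],
    [3.2, -5.1, 3.1, -5.5],
    [3.8, -6.2, 3.8, -6.6],
    [4.4, -7.2, 4.5, -7.7],
    [4.7, -7.7, 5.3, -8.6]
  ],
  "grip": 50
}}

```text
clock: 5.53
position: [0.4026, 0.2946, 0.1212]
ee_rot: [0.0, 0.64, 0.768, 0.003]
contact_force: [0.8, -0.6, -0.2]
width: 0.0499
gripper_force: 0.0
```

Run:
```python
from h import *
print(get_state()['position'],yaw(),rot().as_matrix()[2]);go([.401,.292,.056],100)
a=np.load('pics/top0.npz');im=a['im'].astype(int)
c=a['im'][190:292,185:290,::-1];cv2.imwrite('pics/t.png',cv2.resize(c,None,fx=5,fy=5,interpolation=cv2.INTER_CUBIC))
```

```text
[0.4026045  0.29457723 0.1212133 ] 100.39263791560543 [ 0.00304021  0.0050183  -0.99998279]
shift [-0.1  -0.09  2.61] turn 0.07
```

View pics/t.png

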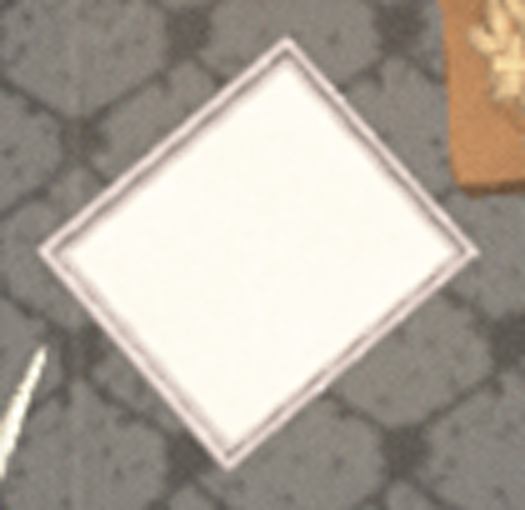

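The tray corners in the crop are at (287,38), (480,254), (228,468) and (38,250). Now I descend on the server handle.

Emit:
{"method": "drive_tool", "body": {
  "rows": [
    [-0.1, -0.1, 0.4, 0],
    [-0.1, -0.1, 0.9, 0],
    [-0.1, -0.1, 1.4, 0],
    [-0.1, -0.1, 1.9, 0],
    [-0.1, -0.1, 2.3, 0],
    [-0.1, -0.1, 2.5, 0],
    [-0.1, -0.1, 2.6, 0],
    [-0.1, -0.1, 2.6, 0]
  ]
}}

```text
clock: 6.2
position: [0.4005, 0.2881, 0.0558]
ee_rot: [0.0, 0.643, 0.766, 0.0]
contact_force: [0.0, 0.5, 1.2]
width: 0.0501
gripper_force: 0.0
```

Emit:
{"method": "drive_tool", "body": {
  "rows": [
    [0, 0, 0, 0],
    [0, 0, 0, 0],
    [0, 0, 0, 0],
    [0, 0, 0, 0],
    [0, 0, 0, 0],
    [0, 0, 0, 0],
    [0, 0, 0, 0],
    [0, 0, 0, 0]
  ],
  "grip": 0,
  "newtons": 20
}}

```text
clock: 6.87
position: [0.4007, 0.2883, 0.0563]
ee_rot: [0.0, 0.643, 0.766, 0.001]
contact_force: [0.3, 1.5, 3.8]
width: 0.0198
gripper_force: 20.4
```

Run:
```python
from h import *
print(get_state()['position'],yaw())
t=onz('top',np.array([(287,38),(480,254),(228,468),(38,250)])/5+[185,190]-.4,.014)[:,:2]
c=np.array([t[0],t[1],t[2],t[3]]);print(c,c.mean(0));e=np.roll(c,-1,0)-c
print(np.linalg.norm(e,axis=1),np.degrees(np.arctan2(e[:,1],e[:,0])))
```

```text
[0.40068911 0.28833373 0.05630862] 99.97762333566546
[[0.63732389 0.39986602]
 [0.53353496 0.31150487]
 [0.43794564 0.4281558 ]
 [0.54045835 0.51537712]] [0.53731571 0.41372595]
[0.13630787 0.15081365 0.13459723 0.15075062] [-139.59044754  129.33281924   40.39227399  -50.01740742]
```

Emit:
{"method": "drive_tool", "body": {
  "rows": [
    [0, 0, -0.1, 0],
    [0, 0, -0.2, 0],
    [0, 0, -0.3, 0],
    [0, 0, -0.4, 0],
    [0, 0, -0.5, 0],
    [0, 0, -0.6, 0],
    [0, 0, -0.6, 0],
    [0, 0, -0.6, 0]
  ]
}}

```text
clock: 7.53
position: [0.4001, 0.2879, 0.0709]
ee_rot: [0.0, 0.643, 0.766, 0.0]
contact_force: [-0.5, -0.7, -2.1]
width: 0.0197
gripper_force: 19.8
```

```bash
cat >> h.py <<'E'
def blade(d,z0,n='top'):
    "fit of blade plane: points ahead of the grip; slope of nose-down and lateral, height at nose"
    P=cloud(n,d);s=get_state()['position'];a=np.radians(yaw()+180);f=np.array([np.cos(a),np.sin(a)]);l=np.array([-f[1],f[0]])
    q=P[...,:2]-s[:2];X=q@f;Y=q@l;m=(X>.065)&(X<.145)&(abs(Y)<.036)&(abs(P[...,2]-z0)<.04)&(d>0)
    A=np.c_[X[m],Y[m],np.ones(m.sum())];z=P[m][:,2];k=np.ones(len(z),bool)
    for _ in range(4):
        c=np.linalg.lstsq(A[k],z[k],rcond=None)[0];r=abs(z-A@c);k=r<max(.003,2*np.median(r[k]))
    print('slope deg',np.degrees(np.arctan(-c[0])).round(2),'roll',np.degrees(np.arctan(c[1])).round(2),'z at nose',(c[0]*.155+c[2]).round(4),m.sum(),k.sum())
E
python3 - <<'E'
from h import *
im,d=eyes.get_image('top');np.savez('pics/top2.npz',im=im,d=d)
print(get_state()['position'],get_state()['contact_force'],get_state()['moment']);blade(d,.01)
P=cloud('top',d)
def rect(m,name):
    n,l,st,c=cv2.connectedComponentsWithStats(m.astype(np.uint8));k=1+st[1:,4].argmax();Q=P[l==k][:,:2].astype(np.float32)
    print(name,len(Q),cv2.minAreaRect(Q),np.median(P[l==k][:,2]))
B=(P[...,0]>.38)&(P[...,0]<.62)&(P[...,1]>-.12)&(P[...,1]<.1)
rect(B&(P[...,2]>.036)&(P[...,2]<.06),'slab+stop');rect(B&(P[...,2]>.012)&(P[...,2]<.06),'board')
cv2.imwrite('pics/s.png',cv2.resize(im[195:300,360:480,::-1],None,fx=5,fy=5,interpolation=cv2.INTER_CUBIC))
E
```

```text
[0.39993397 0.28781596 0.07078656] [ 0.62321216  0.11599449 -2.29916355] [ 0.13267759  0.07378107 -0.06114268]
slope deg 0.89 roll -0.5 z at nose 0.0146 901 739
slab+stop 1863 ((0.4907015562057495, -0.014902018010616302), (0.10864686220884323, 0.08827771246433258), 7.250209331512451) 0.044328017707126945
board 7255 ((0.5228344798088074, 0.0003329664468765259), (0.20939597487449646, 0.20281647145748138), 5.924715042114258) 0.024223745599237144
```

View pics/s.png

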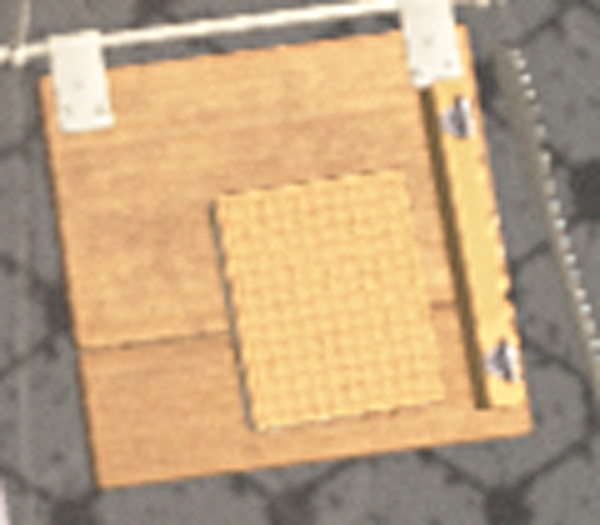

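The slab is clear: centre (0.491, -0.015), yaw 7°, with a gap of about 12 mm to the stop. The server is held nearly level at 20 N, so I'll shake it up and down to make the nose droop a little.

Emit:
{"method": "drive_tool", "body": {
  "rows": [
    [0, 0, -1.6, 0],
    [0, 0, -0.4, 0],
    [0, 0, -2.0, 0],
    [0, 0, -0.8, 0],
    [0, 0, -2.4, 0],
    [0, 0, -1.2, 0],
    [0, 0, -2.6, 0],
    [0, 0, -2.6, 0]
  ]
}}

```text
clock: 8.25
position: [0.4009, 0.2884, 0.1363]
ee_rot: [0.0, 0.643, 0.766, -0.0]
contact_force: [1.3, 1.7, -0.8]
width: 0.0195
gripper_force: 20.7
```

Run:
```python
from h import *
im,d=eyes.get_image('top');z=get_state()['position'][2];print(z);blade(d,z-.06)
a=np.load('pics/top2.npz');P=cloud('top',a['d']);
m=(P[...,2]>.046)&(P[...,2]<.056)&(P[...,0]>.42)&(P[...,0]<.6)&(P[...,1]<-.04)&(P[...,1]>-.12);Q=P[m]
print('stop',len(Q),cv2.minAreaRect(Q[:,:2].astype(np.float32)))
t=onz('top',np.array([(425,85),(480,408),(525,404),(463,85)])/5+[360,195]-.4,.05);print(t)
```

```text
0.136350024906883
slope deg 14.38 roll 0.17 z at nose 0.026 369 309
stop 517 ((0.5117697715759277, -0.061128709465265274), (0.14934802055358887, 0.05786890536546707), 7.030757427215576)
[[ 0.58543854 -0.06202784  0.05      ]
 [ 0.43931081 -0.07811274  0.05      ]
 [ 0.44058056 -0.09824742  0.05      ]
 [ 0.58501624 -0.07921141  0.05      ]]
```

Emit:
{"method": "drive_tool", "body": {
  "rows": [
    [0, 0, 0.4, 0],
    [0, 0, 0.9, 0],
    [0, 0, 1.3, 0],
    [0, 0, 1.7, 0],
    [0, 0, 2.1, 0],
    [0, 0, 2.4, 0],
    [0, 0, 2.7, 0],
    [0, 0, 2.8, 0]
  ]
}}

```text
clock: 8.97
position: [0.3998, 0.2878, 0.0652]
ee_rot: [0.0, 0.643, 0.766, -0.0]
contact_force: [0.2, 2.5, 1.2]
width: 0.0196
gripper_force: 20.8
```

Emit:
{"method": "drive_tool", "body": {
  "rows": [
    [0, 0, 0, 0],
    [0, 0, 0, 0],
    [0, 0, 0, 0],
    [0, 0, 0, 0],
    [0, 0, 0, 0],
    [0, 0, -0.3, 0],
    [0, 0, -0.6, 0],
    [0, 0, -1.0, 0]
  ],
  "newtons": 110
}}

```text
clock: 9.63
position: [0.3996, 0.2878, 0.0912]
ee_rot: [-0.0, 0.643, 0.766, -0.0]
contact_force: [-0.1, -0.2, -2.0]
width: 0.0187
gripper_force: 107.5
```

Run:
```python
from h import *
im,d=eyes.get_image('top');s=get_state();z=s['position'][2];print(s['position'],yaw(),s['contact_force'],s['gripper_force']);blade(d,z-.065)
P=cloud('top',d);a=np.radians(yaw()+180);f=np.array([np.cos(a),np.sin(a)]);l=np.array([-f[1],f[0]])
q=P[...,:2]-s['position'][:2];X=q@f;Y=q@l
for x in np.arange(.05,.18,.01):
    m=(abs(X-x)<.005)&(abs(Y+.02)<.01);print(round(x,2),np.median(P[m][:,2]).round(4),m.sum())
m=(P[...,2]>z-.075)&(P[...,2]>.008)&(P[...,2]<z-.045)&(X>.04)&(X<.2)&(abs(Y)<.07);print('Yrange',np.percentile(Y[m],[1,50,99]),np.percentile(X[m],99))
```

```text
[0.40098898 0.28857983 0.09324599] 99.96937174433238 [ 0.20892529 -0.0213581  -0.23904083] 107.7048397064209
slope deg 3.59 roll -0.28 z at nose 0.0255 901 750
0.05 1.2002 1333
0.06 0.4736 103
0.07 0.4706 47
0.08 0.0293 4
0.09 0.0296 41
0.1 0.0294 40
0.11 0.0288 39
0.12 0.0276 39
0.13 0.0268 42
0.14 0.0273 38
0.15 0.0254 29
0.16 0.0002 38
0.17 -0.0001 39
Yrange [-0.04419149  0.00045236  0.04382982] 0.19793272277187798
```

```bash
python3 -c "
from h import *
go([.466,.208,.112],96.3)"
```

```text
shift [-3.62  2.01 -0.75] turn 0.61
```

Emit:
{"method": "drive_tool", "body": {
  "rows": [
    [-0.2, 0.2, -0.5, 0],
    [-0.7, 0.4, -0.8, 0.1],
    [-1.3, 0.7, -0.8, 0.2],
    [-1.9, 1.0, -0.8, 0.3],
    [-2.5, 1.4, -0.8, 0.4],
    [-3.1, 1.7, -0.8, 0.5],
    [-3.5, 1.9, -0.8, 0.6],
    [-3.6, 2.0, -0.8, 0.6]
  ]
}}

```text
clock: 10.35
position: [0.4658, 0.2068, 0.111]
ee_rot: [0.0, 0.667, 0.745, 0.0]
contact_force: [-0.7, -0.0, -2.4]
width: 0.0184
gripper_force: 107.8
```

Run:
```python
from h import *
im,d=eyes.get_image('top');s=get_state();z=s['position'][2];print(s['position'],yaw(),s['contact_force'],s['gripper_force']);blade(d,z-.065)
go([.466,.208,.0885],96.3)
P=cloud('top',d);B=(P[...,0]>.38)&(P[...,0]<.62)&(P[...,1]>-.068)&(P[...,1]<.04)
m=B&(P[...,2]>.038)&(P[...,2]<.048)
n,l,st,c=cv2.connectedComponentsWithStats(m.astype(np.uint8));k=1+st[1:,4].argmax();print(cv2.minAreaRect(P[l==k][:,:2].astype(np.float32)))
a=np.radians(yaw()+180);f=np.array([np.cos(a),np.sin(a)]);L=np.array([-f[1],f[0]]);q=P[...,:2]-s['position'][:2];X=q@f;Y=q@L
m=(abs(P[...,2]-(z-.067))<.01)&(X>.04)&(X<.16)&(abs(Y)<.07)&(P[...,2]>.036);print('blade Y',np.percentile(Y[m],[1,50,99]))
print('slab rel',(np.array([.4907,-.0149])-s['position'][:2])@np.c_[f,L])
```

```text
[0.4658811  0.20719215 0.11098977] 96.2843716282443 [ 1.35952379 -1.2140309  -2.37242769] 107.78037428855896
slope deg 3.3 roll -0.31 z at nose 0.0458 397 321
shift [0.03 0.01 0.9 ] turn -0.0
((0.4904975891113281, -0.015066560357809067), (0.10766775161027908, 0.0886671394109726), 6.42725133895874)
blade Y [-0.04330461 -0.01827741  0.04437206]
slab rel [0.22347432 0.00035885]
```

Emit:
{"method": "drive_tool", "body": {
  "rows": [
    [0, 0, 0.2, 0],
    [0, 0, 0.5, 0],
    [0, 0, 0.7, 0],
    [0, 0, 0.8, 0],
    [0, 0, 0.9, 0],
    [0, 0, 0.95, 0],
    [0, 0, 0.95, 0],
    [0, 0, 0.95, 0]
  ]
}}

```text
clock: 11.07
position: [0.4646, 0.2082, 0.0874]
ee_rot: [-0.0, 0.667, 0.745, -0.0]
contact_force: [-2.2, 1.9, 3.6]
width: 0.0181
gripper_force: 108.5
```

Emit:
{"method": "drive_tool", "body": {
  "rows": [
    [-0.3, 0, 0, 0],
    [-0.6, 0, 0, 0],
    [-0.9, 0, 0, 0],
    [-1.2, 0, 0, 0],
    [-1.4, 0, 0, 0],
    [-1.6, 0, 0, 0],
    [-1.8, 0, 0, 0],
    [-2.0, 0, 0, 0]
  ]
}}

```text
clock: 11.73
position: [0.4707, 0.158, 0.0873]
ee_rot: [0.0, 0.667, 0.745, 0.001]
contact_force: [-1.9, 7.9, 6.1]
width: 0.0184
gripper_force: 108.8
```

```bash
cat >> h.py <<'E'
def look(zlo,zhi):
    im,d=eyes.get_image('top');s=get_state();P=cloud('top',d);a=np.radians(yaw()+180);f=np.array([np.cos(a),np.sin(a)]);L=np.array([-f[1],f[0]])
    q=P[...,:2]-s['position'][:2];X=q@f;Y=q@L
    m=(P[...,2]>zlo)&(P[...,2]<zhi)&(X>.045)&(X<.35)&(abs(Y)<.1);n,l,st,c=cv2.connectedComponentsWithStats(m.astype(np.uint8));k=1+st[1:,4].argmax();m=l==k
    r=cv2.minAreaRect(np.c_[X[m],Y[m]].astype(np.float32));A=np.c_[X[m],Y[m],np.ones(m.sum())];c=np.linalg.lstsq(A,P[m][:,2],rcond=None)[0]
    print('pos',s['position'].round(4),'yaw',yaw().round(1),'F',s['contact_force'].round(1),'slab rel',np.round(r[0],4),np.round(r[1],3),round(r[2],1),'slope',np.degrees(-c[0]).round(1),'roll',np.degrees(c[1]).round(1),'z',np.median(P[m][:,2]).round(4));return im,d
E
python3 -c "
from h import *
look(.036,.0475)"
```

```text
pos [0.4707 0.1573 0.0872] yaw 96.4 F [-0.5  3.5  4.7] slab rel [0.1936 0.0169] [0.148 0.093] 89.2 slope 0.5 roll 0.1 z 0.0443
```

Emit:
{"method": "drive_tool", "body": {
  "rows": [
    [-0.2, 0, 0, 0],
    [-0.4, 0, 0, 0],
    [-0.6, 0, 0, 0],
    [-0.8, 0, 0, 0],
    [-1.0, 0, 0, 0],
    [-1.2, 0, 0, 0],
    [-1.4, 0, 0, 0],
    [-1.6, 0, 0, 0]
  ]
}}

```text
clock: 12.45
position: [0.4749, 0.1183, 0.0872]
ee_rot: [-0.0, 0.667, 0.745, 0.0]
contact_force: [-1.1, 5.0, 4.8]
width: 0.0185
gripper_force: 108.8
```

```bash
python3 -c "
from h import *
im,d=look(.037,.056)
cv2.imwrite('pics/u.png',np.hstack([cv2.resize(im[195:300,340:480,::-1],None,fx=4,fy=4),]))
i,_=eyes.get_image('side');cv2.imwrite('pics/v.png',cv2.resize(i[240:400,210:400,::-1],None,fx=4,fy=3.7))
"
```

```text
pos [0.475  0.1175 0.0871] yaw 96.4 F [0.6 2.2 4.6] slab rel [0.1863 0.0168] [0.05  0.149] 0.8 slope -8.8 roll 0.2 z 0.0467
```

View pics/v.png

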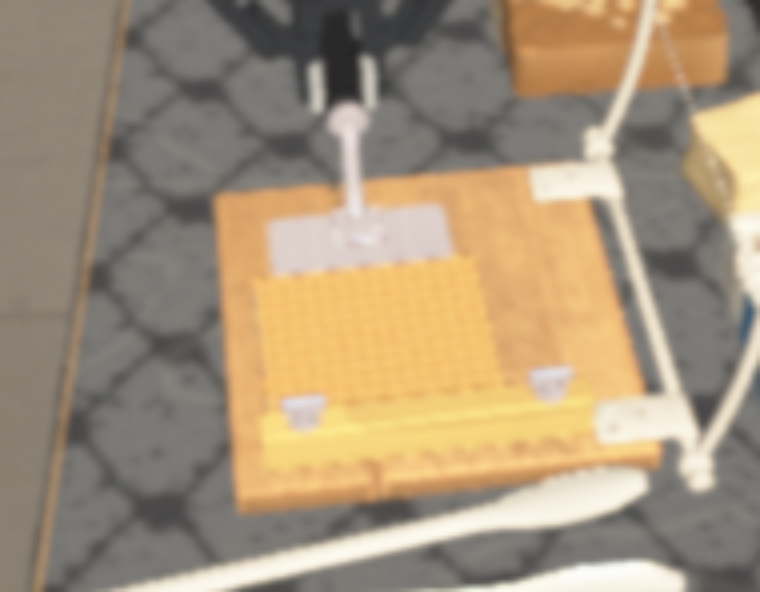

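The blade is about two thirds under the slab, which sits square against the stop and centred on the blade.

Emit:
{"method": "drive_tool", "body": {
  "rows": [
    [-0.2, 0, 0, 0],
    [-0.4, 0, 0, 0],
    [-0.6, 0, 0, 0],
    [-0.8, 0, 0, 0],
    [-1.0, 0, 0, 0],
    [-1.1, 0, 0, 0],
    [-1.2, 0, 0, 0],
    [-1.3, 0, 0, 0]
  ]
}}

```text
clock: 13.22
position: [0.4783, 0.0871, 0.0873]
ee_rot: [-0.001, 0.667, 0.745, 0.001]
contact_force: [-0.5, 8.8, 6.6]
width: 0.0186
gripper_force: 108.9
```

Run:
```python
from h import *
im,d=eyes.get_image('top');s=get_state();P=cloud('top',d);a=np.radians(yaw()+180);f=np.array([np.cos(a),np.sin(a)]);L=np.array([-f[1],f[0]])
print(s['position'],s['contact_force'])
q=P[...,:2]-s['position'][:2];X=q@f;Y=q@L
for y in(-.03,.03):
  print(y,[(round(x,3),float(np.median(P[(abs(X-x)<.0015)&(abs(Y-y)<.012)][:,2]).round(3))) for x in np.arange(.04,.19,.004)])
```

```text
[0.47838658 0.08672902 0.08726533] [-1.06581782  6.78672873  5.74328119]
-0.03 [(np.float64(0.04), 0.462), (np.float64(0.044), 0.467), (np.float64(0.048), 0.467), (np.float64(0.052), 0.466), (np.float64(0.056), 0.461), (np.float64(0.06), 0.03), (np.float64(0.064), 0.029), (np.float64(0.068), 0.028), (np.float64(0.072), 0.027), (np.float64(0.076), 0.041), (np.float64(0.08), 0.049), (np.float64(0.084), 0.048), (np.float64(0.088), 0.049), (np.float64(0.092), 0.05), (np.float64(0.096), 0.048), (np.float64(0.1), 0.048), (np.float64(0.104), 0.046), (np.float64(0.108), 0.048), (np.float64(0.112), 0.049), (np.float64(0.116), 0.047), (np.float64(0.12), 0.046), (np.float64(0.124), 0.047), (np.float64(0.128), 0.048), (np.float64(0.132), 0.047), (np.float64(0.136), 0.046), (np.float64(0.14), 0.048), (np.float64(0.144), 0.047), (np.float64(0.148), 0.046), (np.float64(0.152), nan), (np.float64(0.156), nan), (np.float64(0.16), nan), (np.float64(0.164), nan), (np.float64(0.168), nan), (np.float64(0.172), 0.069), (np.float64(0.176), nan), (np.float64(0.18), 0.052), (np.float64(0.184), nan), (np.float64(0.188), 0.023)]
  return _methods._mean(a, axis=axis, dtype=dtype,
  ret = ret.dtype.type(ret / rcount)
```

Emit:
{"method": "drive_tool", "body": {
  "rows": [
    [-0.1, 0, 0, 0],
    [-0.2, 0, 0, 0],
    [-0.3, 0, 0, 0],
    [-0.35, 0, 0, 0],
    [-0.35, 0, -0.1, 0],
    [-0.3, 0, -0.2, 0],
    [-0.3, 0, -0.4, 0],
    [-0.3, 0, -0.6, 0]
  ],
  "newtons": 120
}}

```text
clock: 13.93
position: [0.4779, 0.0784, 0.1013]
ee_rot: [-0.001, 0.667, 0.745, -0.001]
contact_force: [-0.9, 0.8, -3.9]
width: 0.0184
gripper_force: 117.3
```

Emit:
{"method": "drive_tool", "body": {
  "rows": [
    [0, 0, -0.2, 0],
    [0, 0, -0.5, 0],
    [0, 0, -0.9, 0],
    [0, 0, -1.3, 0],
    [0, 0, -1.7, 0],
    [0, 0, -2.1, 0],
    [0, 0, -2.4, 0],
    [0, 0, -2.5, 0]
  ]
}}

```text
clock: 14.6
position: [0.48, 0.0786, 0.1661]
ee_rot: [0.001, 0.667, 0.745, 0.001]
contact_force: [0.8, -0.4, -3.9]
width: 0.0184
gripper_force: 117.5
```

```bash
python3 -c "
from h import *
z=get_state()['position'][2]
im,d=look(z-.055,z-.02);print(get_state()['gripper_force'])
cv2.imwrite('pics/w.png',cv2.resize(im[195:300,340:480,::-1],None,fx=4,fy=4))
"
```

```text
pos [0.4799 0.0787 0.1659] yaw 96.4 F [-0.2  0.1 -4.2] slab rel [ 0.1097 -0.0372] [0.089 0.034] 0.4 slope 1.7 roll 3.1 z 0.1247
117.43780016899109
```

The slab is up on the blade and steady. I raise it, then carry it left with gentle acceleration.

Emit:
{"method": "drive_tool", "body": {
  "rows": [
    [0, 0, -0.2, 0],
    [0.1, 0, -0.6, 0],
    [0.3, 0, -1.1, 0],
    [0.6, 0, -1.6, 0],
    [1.0, 0, -2.0, -0.1],
    [1.5, 0, -2.3, -0.2],
    [2.1, 0.1, -2.5, -0.3],
    [2.8, 0.2, -2.6, -0.5]
  ]
}}

```text
clock: 15.32
position: [0.4766, 0.1496, 0.2308]
ee_rot: [0.001, 0.647, 0.763, 0.0]
contact_force: [1.2, -0.5, -3.7]
width: 0.0181
gripper_force: 117.5
```

Emit:
{"method": "drive_tool", "body": {
  "rows": [
    [0.8, 0.1, 0, -0.2],
    [1.6, 0.1, 0, -0.4],
    [2.4, 0.2, 0, -0.7],
    [3.2, 0.2, 0, -1.0],
    [4.0, 0.3, 0, -1.3],
    [4.8, 0.3, 0, -1.6],
    [5.6, 0.4, 0, -1.9],
    [6.4, 0.4, 0, -2.2]
  ]
}}

```text
clock: 15.98
position: [0.46, 0.31, 0.2297]
ee_rot: [-0.0, 0.554, 0.833, 0.0]
contact_force: [1.2, -1.1, -3.9]
width: 0.0183
gripper_force: 117.5
```

```bash
python3 -c "
from h import *
z=get_state()['position'][2]
im,d=look(z-.06,z-.01);blade(d,z-.045);go([.465,.499,.20],130.3)
"
```

```text
pos [0.4593 0.314  0.2297] yaw 112.9 F [-0.9  3.9 -4.5] slab rel [ 0.1192 -0.001 ] [0.078 0.109] 0.7 slope 3.5 roll 0.1 z 0.1882
slope deg 3.69 roll -0.18 z at nose 0.186 1121 1008
shift [6.72 3.08 1.23] turn -2.91
```

Emit:
{"method": "drive_tool", "body": {
  "rows": [
    [0.2, 0.1, 0, -0.1],
    [0.6, 0.3, 0, -0.3],
    [1.2, 0.5, 0, -0.6],
    [1.9, 0.8, 0, -1.0],
    [2.7, 1.2, 0, -1.4],
    [3.5, 1.6, 0, -1.8],
    [4.3, 2.0, 0, -2.1],
    [5.0, 2.3, 0, -2.4]
  ]
}}

```text
clock: 16.7
position: [0.4656, 0.4475, 0.2294]
ee_rot: [-0.0, 0.445, 0.895, 0.0]
contact_force: [0.7, 0.1, -4.6]
width: 0.0186
gripper_force: 117.5
```

Emit:
{"method": "drive_tool", "body": {
  "rows": [
    [0.6, 0.1, 0, -0.2],
    [1.1, 0.2, 0.1, -0.3],
    [1.5, 0.3, 0.3, -0.4],
    [1.7, 0.3, 0.6, -0.5],
    [1.8, 0.3, 1.0, -0.5],
    [1.8, 0.3, 1.5, -0.5],
    [1.8, 0.3, 2.0, -0.5],
    [1.8, 0.3, 2.4, -0.5]
  ]
}}

```text
clock: 17.37
position: [0.4435, 0.4849, 0.1675]
ee_rot: [-0.0, 0.423, 0.906, -0.001]
contact_force: [-0.3, -0.9, -4.5]
width: 0.0184
gripper_force: 117.6
```

```bash
python3 -c "
from h import *
z=get_state()['position'][2]
im,d=look(z-.06,z-.01);blade(d,z-.045);go([.4636,.5007,.10],130.3)
"
```

```text
pos [0.4428 0.4842 0.1654] yaw 129.9 F [-0.5 -1.3 -6.1] slab rel [0.0983 0.0017] [0.106 0.109] 0.6 slope -0.9 roll 0.5 z 0.1263
slope deg 3.38 roll -0.14 z at nose 0.1239 1311 1140
shift [-0.03  1.08  2.61] turn -0.06
```

Emit:
{"method": "drive_tool", "body": {
  "rows": [
    [0, 0.2, 0.1, 0],
    [0, 0.4, 0.4, 0],
    [0, 0.6, 0.8, 0],
    [0, 0.8, 1.2, 0],
    [0, 1.0, 1.6, 0],
    [0, 1.1, 2.0, 0],
    [0, 1.1, 2.3, 0],
    [0, 1.1, 2.5, 0]
  ]
}}

```text
clock: 18.08
position: [0.4648, 0.5034, 0.105]
ee_rot: [-0.001, 0.423, 0.906, -0.001]
contact_force: [0.3, 0.2, -4.6]
width: 0.0183
gripper_force: 117.7
```

```bash
python3 -c "
from h import *
z=get_state()['position'][2]
im,d=look(z-.06,z-.01);blade(d,z-.045);go([.4636,.5007,.07],130.3)
i2,_=eyes.get_image('side')
cv2.imwrite('pics/x.png',np.hstack([cv2.resize(im[180:300,180:300,::-1],(395,395),interpolation=2),cv2.resize(i2[150:250,240:340,::-1],(395,395),interpolation=2)]))
"
```

```text
pos [0.4644 0.5031 0.1044] yaw 130.0 F [-0.  -0.1 -4.8] slab rel [0.0984 0.0011] [0.107 0.109] 1.7 slope -1.3 roll 0.6 z 0.0637
slope deg 3.22 roll -0.74 z at nose 0.0615 1164 970
shift [-0.05 -0.08  1.38] turn -0.05
```

View pics/x.png

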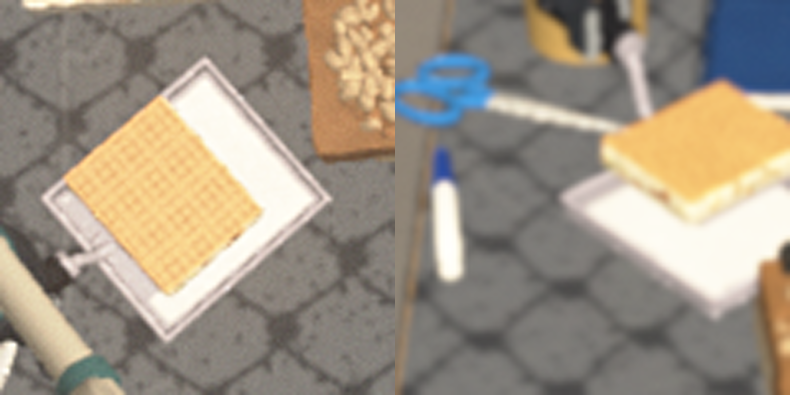

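The slab sits square over the tray with room on every side. I lower until the nose touches the floor.

Emit:
{"method": "drive_tool", "body": {
  "rows": [
    [0, 0, 0.2, 0],
    [0, 0, 0.4, 0],
    [0, 0, 0.7, 0],
    [0, 0, 0.9, 0],
    [0, -0.1, 1.1, 0],
    [0, -0.1, 1.3, 0],
    [0, -0.1, 1.4, 0],
    [0, -0.1, 1.4, 0]
  ]
}}

```text
clock: 18.85
position: [0.463, 0.502, 0.0711]
ee_rot: [-0.0, 0.423, 0.906, -0.001]
contact_force: [0.3, -0.2, -4.8]
width: 0.0181
gripper_force: 117.7
```

Emit:
{"method": "drive_tool", "body": {
  "rows": [
    [0, 0, 0.1, 0],
    [0, 0, 0.1, 0],
    [0, 0, 0.1, 0],
    [-0.1, 0, -0.1, 0],
    [-0.2, 0, -0.3, 0],
    [-0.3, 0, -0.5, 0],
    [-0.4, 0, -0.7, 0],
    [-0.5, 0, -0.9, 0]
  ],
  "newtons": 30
}}

```text
clock: 19.52
position: [0.4719, 0.4926, 0.0954]
ee_rot: [0.0, 0.423, 0.906, 0.0]
contact_force: [-0.5, -0.1, -3.9]
width: 0.0182
gripper_force: 117.7
```

```bash
cat >> h.py <<'E'
T=np.array([.5373,.4137]);TH=np.radians(-49.7)
def tray():
    im,d=eyes.get_image('top');s=get_state();P=cloud('top',d);f=np.array([np.cos(TH),np.sin(TH)]);L=np.array([-f[1],f[0]])
    q=P[...,:2]-T;X=q@f;Y=q@L;i=im.astype(int)
    m=(abs(X)<.1)&(abs(Y)<.085)&(P[...,2]>.0)&(P[...,2]<.1)&(i[...,0]-i[...,2]>60)&(i[...,0]>120)
    n,l,st,c=cv2.connectedComponentsWithStats(m.astype(np.uint8));k=1+st[1:,4].argmax();m=l==k
    r=cv2.minAreaRect(np.c_[X[m],Y[m]].astype(np.float32));A=np.c_[X[m],Y[m],np.ones(m.sum())];c=np.linalg.lstsq(A,P[m][:,2],rcond=None)[0]
    print('hand',(s['position'][:2]-T)@np.c_[f,L],s['position'][2],'F',s['contact_force'].round(1),'grip',s['gripper_force'])
    print('slab x',np.percentile(X[m],[1,99]).round(4),'y',np.percentile(Y[m],[1,99]).round(4),'rect',np.round(r[0],3),np.round(r[1],3),round(r[2],1),'slope',np.degrees(np.arctan(-c[0])).round(1),'roll',np.degrees(c[1]).round(1),'z top mid',np.median(P[m][:,2]).round(4))
    return im,d
E
python3 -c "
from h import *
tray()"
```

```text
hand [-0.10189425  0.00174332] 0.09657684604998486 F [ 0.6  0.2 -3.1] grip 117.8309690952301
slab x [-0.0385  0.0466] y [-0.0513  0.054 ] rect [0.003 0.007] [0.09  0.119] 0.6 slope 2.5 roll -0.4 z top mid 0.0546
```

Emit:
{"method": "drive_tool", "body": {
  "rows": [
    [0.1, 0, 0.2, 0],
    [0.2, 0, 0.4, 0],
    [0.3, 0, 0.6, 0],
    [0.4, 0, 0.8, 0],
    [0.5, 0, 0.95, 0],
    [0.5, 0, 1.0, 0],
    [0.5, 0, 1.0, 0],
    [0.5, 0, 1.0, 0]
  ],
  "grip": 0,
  "newtons": 60
}}

```text
clock: 20.23
position: [0.4632, 0.5024, 0.0696]
ee_rot: [-0.0, 0.423, 0.906, -0.0]
contact_force: [-0.4, -1.0, -2.5]
width: 0.0185
gripper_force: 117.9
```

Emit:
{"method": "drive_tool", "body": {
  "rows": [
    [0, 0, 0, 0],
    [0, 0, 0, 0],
    [0, 0, 0, 0],
    [0, 0, 0, 0],
    [0, 0, 0, 0],
    [0, 0, 0, 0],
    [0, 0, 0, 0],
    [0, 0, 0, 0]
  ],
  "grip": 19.3,
  "newtons": 30
}}

```text
clock: 20.9
position: [0.4635, 0.5024, 0.0695]
ee_rot: [0.0, 0.423, 0.906, 0.0]
contact_force: [1.0, 0.4, -4.0]
width: 0.0192
gripper_force: 37.5
```

Grip is now 37 N. I arc the hand up and forward so the blade pivots about its nose.

Emit:
{"method": "drive_tool", "body": {
  "rows": [
    [0, 0, -0.1, 0],
    [-0.1, 0, -0.2, 0],
    [-0.2, 0, -0.4, 0],
    [-0.3, 0, -0.5, 0],
    [-0.4, 0, -0.7, 0],
    [-0.5, 0, -0.9, 0],
    [-0.5, 0, -0.9, 0],
    [-0.5, 0, -0.9, 0]
  ]
}}

```text
clock: 21.57
position: [0.4719, 0.4928, 0.0927]
ee_rot: [0.0, 0.423, 0.906, 0.001]
contact_force: [-0.7, 0.8, -4.5]
width: 0.0192
gripper_force: 37.4
```

```bash
python3 -c "
from h import *
tray()"
```

```text
hand [-0.1028044   0.00096269] 0.09227288094521785 F [-0.1 -0.  -4.1] grip 37.37599968910217
slab x [-0.0387  0.0465] y [-0.051   0.0542] rect [0.004 0.006] [0.089 0.118] 0.2 slope 2.4 roll -0.1 z top mid 0.052
```

Emit:
{"method": "drive_tool", "body": {
  "rows": [
    [0.1, 0, 0.2, 0],
    [0.2, 0, 0.4, 0],
    [0.3, 0, 0.6, 0],
    [0.4, 0, 0.8, 0],
    [0.5, 0, 0.9, 0],
    [0.5, 0, 0.9, 0],
    [0.5, 0, 0.9, 0],
    [0.5, 0, 0.9, 0]
  ]
}}

```text
clock: 22.28
position: [0.4634, 0.5025, 0.0696]
ee_rot: [-0.0, 0.423, 0.906, 0.0]
contact_force: [0.6, -0.5, -3.8]
width: 0.0195
gripper_force: 37.4
```

Emit:
{"method": "drive_tool", "body": {
  "rows": [
    [0, 0, 0, 0],
    [0, 0, 0, 0],
    [0, 0, 0, 0],
    [-0.1, 0, -0.1, 0],
    [-0.2, 0, -0.3, 0],
    [-0.3, 0, -0.5, 0],
    [-0.4, 0, -0.7, 0],
    [-0.5, 0, -0.9, 0]
  ],
  "grip": 19.5,
  "newtons": 20
}}

```text
clock: 22.95
position: [0.4719, 0.4925, 0.0928]
ee_rot: [0.0, 0.423, 0.906, 0.0]
contact_force: [0.1, 0.5, -4.8]
width: 0.0195
gripper_force: 26.5
```

```bash
python3 -c "
from h import *
tray()"
```

```text
hand [-0.10191245  0.00173032] 0.09394698152305465 F [ 1.2  0.5 -2.9] grip 26.53201013803482
slab x [-0.0463  0.0375] y [-0.0513  0.0544] rect [-0.004  0.006] [0.086 0.118] 0.9 slope 11.5 roll -0.1 z top mid 0.0359
```

Emit:
{"method": "drive_tool", "body": {
  "rows": [
    [-0.1, 0, -0.1, 0],
    [-0.2, 0, -0.3, 0],
    [-0.3, 0, -0.5, 0],
    [-0.4, 0, -0.6, 0],
    [-0.5, 0, -0.8, 0],
    [-0.6, 0, -0.9, 0],
    [-0.6, 0, -0.9, 0],
    [-0.6, 0, -0.9, 0]
  ]
}}

```text
clock: 23.67
position: [0.4813, 0.4812, 0.1147]
ee_rot: [0.0, 0.423, 0.906, 0.0]
contact_force: [-0.8, -0.7, -4.9]
width: 0.0193
gripper_force: 26.5
```

```bash
python3 -c "
from h import *
tray()"
```

```text
hand [-0.08790138  0.00070586] 0.1143971066396441 F [-0.6 -0.3 -4.1] grip 26.52710795402527
slab x [-0.0357  0.0469] y [-0.0517  0.0544] rect [0.005 0.006] [0.118 0.086] 89.6 slope 15.8 roll -0.4 z top mid 0.0507
```

Emit:
{"method": "drive_tool", "body": {
  "rows": [
    [0, 0, 0.1, 0],
    [0, 0, 0.2, 0],
    [0, 0, 0.3, 0],
    [0, 0, 0.4, 0],
    [0, 0, 0.5, 0],
    [0, 0, 0.5, 0],
    [0, 0, 0.5, 0],
    [0, 0, 0.5, 0]
  ]
}}

```text
clock: 24.38
position: [0.481, 0.4812, 0.1022]
ee_rot: [0.0, 0.423, 0.906, -0.0]
contact_force: [-0.5, -0.6, -2.1]
width: 0.0196
gripper_force: 26.7
```

Emit:
{"method": "drive_tool", "body": {
  "rows": [
    [0, 0, 0, 0],
    [0, 0, 0, 0],
    [0, 0, 0, 0],
    [-0.1, 0, -0.1, 0],
    [-0.1, 0, -0.2, 0],
    [-0.2, 0, -0.3, 0],
    [-0.2, 0, -0.4, 0],
    [-0.3, 0, -0.5, 0]
  ],
  "grip": 19.6
}}

```text
clock: 25.05
position: [0.4859, 0.4756, 0.1147]
ee_rot: [-0.0, 0.423, 0.906, 0.0]
contact_force: [-0.6, 0.3, -4.5]
width: 0.0198
gripper_force: 21.3
```

```bash
python3 -c "
from h import *
tray()"
```

```text
hand [-0.07970826  0.00115324] 0.11530234435957337 F [ 0.3 -0.3 -3. ] grip 21.243925988674164
slab x [-0.0342  0.0466] y [-0.0515  0.0546] rect [0.005 0.006] [0.085 0.119] 0.0 slope 20.9 roll -0.3 z top mid 0.0425
```

Emit:
{"method": "drive_tool", "body": {
  "rows": [
    [-0.1, 0, 0, 0],
    [-0.1, 0, -0.1, 0],
    [-0.2, 0, -0.2, 0],
    [-0.3, 0, -0.3, 0],
    [-0.3, 0, -0.4, 0],
    [-0.4, 0, -0.5, 0],
    [-0.4, 0, -0.5, 0],
    [-0.4, 0, -0.5, 0]
  ]
}}

```text
clock: 25.77
position: [0.4925, 0.4678, 0.1272]
ee_rot: [0.0, 0.423, 0.906, 0.0]
contact_force: [-0.4, -0.7, -3.7]
width: 0.0199
gripper_force: 21.4
```

```bash
python3 -c "
from h import *
tray()"
```

```text
hand [-0.07035541  0.00071593] 0.1270393851802885 F [ 0.1  0.7 -4.5] grip 21.3874751329422
slab x [-0.0248  0.0532] y [-0.0515  0.0543] rect [0.012 0.007] [0.084 0.119] 0.3 slope 25.4 roll -0.2 z top mid 0.0459
```

```bash
cat >> h.py <<'E'
def prof(d,n='top',ys=(-.03,.03)):
    P=cloud(n,d);f=np.array([np.cos(TH),np.sin(TH)]);L=np.array([-f[1],f[0]]);q=P[...,:2]-T;X=q@f;Y=q@L
    for y in ys:
        o=[]
        for x in np.arange(-.08,.085,.006):
            m=(abs(X-x)<.003)&(abs(Y-y)<.015)&(P[...,2]<.2)&(d>0)
            o.append(f"{x*1e3:.0f}:{np.median(P[m][:,2])*1e3:.0f}" if m.sum()>3 else f"{x*1e3:.0f}:-")
        print(y,' '.join(o))
E
python3 -c "
from h import *
im,d=tray();prof(d);i,d2=eyes.get_image('side');prof(d2,'side')
cv2.imwrite('pics/y.png',np.hstack([cv2.resize(im[180:300,180:300,::-1],(395,395),interpolation=2),cv2.resize(i[150:250,260:360,::-1],(395,395),interpolation=2)]))"
```

```text
hand [-0.07043071  0.00057657] 0.12688107484252156 F [ 0.   0.1 -4.5] grip 21.391979455947876
slab x [-0.0234  0.0548] y [-0.0515  0.0537] rect [0.014 0.007] [0.119 0.083] 89.7 slope 25.5 roll -0.2 z top mid 0.0453
-0.03 -80:178 -74:- -68:- -62:- -56:3 -50:4 -44:50 -38:47 -32:43 -26:53 -20:60 -14:60 -8:56 -2:53 4:51 10:47 16:45 22:42 28:39 34:36 40:32 46:29 52:26 58:5 64:3 70:5 76:15 82:-0
0.03 -80:- -74:- -68:- -62:- -56:- -50:- -44:49 -38:47 -32:45 -26:52 -20:60 -14:60 -8:57 -2:54 4:50 10:47 16:45 22:41 28:39 34:36 40:33 46:30 52:27 58:5 64:4 70:4 76:14 82:-0
-0.03 -80:164 -74:19 -68:121 -62:157 -56:164 -50:52 -44:51 -38:48 -32:6 -26:6 -20:8 -14:61 -8:58 -2:55 4:51 10:49 16:46 22:43 28:40 34:37 40:35 46:30 52:19 58:24 64:- 70:7 76:11 82:-
0.03 -80:159 -74:163 -68:163 -62:156 -56:166 -50:186 -44:52 -38:49 -32:- -26:- -20:63 -14:61 -8:58 -2:55 4:53 10:49 16:47 22:44 28:40 34:38 40:35 46:32 52:21 58:22 64:- 70:10 76:16 82:-
```

The slab rests at 27° with its front lower edge at the tray floor. I withdraw the blade backward from under it.

Emit:
{"method": "drive_tool", "body": {
  "rows": [
    [0.1, 0, 0, 0],
    [0.3, 0, 0.05, 0],
    [0.5, 0, 0.05, 0],
    [0.7, 0, 0.05, 0],
    [0.9, 0, 0.05, 0],
    [1.0, 0, 0.05, 0],
    [1.0, 0, 0.05, 0],
    [1.0, 0, 0.05, 0]
  ]
}}

```text
clock: 26.58
position: [0.476, 0.4875, 0.1259]
ee_rot: [-0.0, 0.423, 0.906, 0.0]
contact_force: [-0.2, 1.1, -3.5]
width: 0.0197
gripper_force: 21.6
```

```bash
python3 -c "
from h import *
im,d=tray();prof(d)"
```

```text
hand [-0.09569521  0.00095376] 0.12584680388221284 F [-0.4  1.4 -2.8] grip 21.55860722064972
slab x [-0.0257  0.0562] y [-0.0518  0.0541] rect [0.015 0.006] [0.117 0.084] 89.8 slope 17.0 roll -0.3 z top mid 0.0368
-0.03 -80:-0 -74:32 -68:48 -62:44 -56:42 -50:38 -44:36 -38:32 -32:31 -26:43 -20:48 -14:47 -8:44 -2:43 4:41 10:38 16:36 22:35 28:34 34:31 40:28 46:27 52:25 58:21 64:3 70:4 76:14 82:0
0.03 -80:0 -74:49 -68:48 -62:45 -56:43 -50:39 -44:36 -38:33 -32:30 -26:41 -20:49 -14:47 -8:44 -2:42 4:40 10:39 16:37 22:35 28:33 34:31 40:29 46:26 52:25 58:23 64:3 70:5 76:13 82:0
```

Emit:
{"method": "drive_tool", "body": {
  "rows": [
    [0.2, 0, 0, 0],
    [0.5, 0, 0, 0],
    [0.8, 0, 0, 0],
    [1.1, 0, 0, 0],
    [1.4, 0, 0, 0],
    [1.7, 0, 0, 0],
    [1.8, 0, 0, 0],
    [1.8, 0, 0, 0]
  ]
}}

```text
clock: 27.3
position: [0.4464, 0.5224, 0.1257]
ee_rot: [-0.0, 0.422, 0.906, 0.0]
contact_force: [0.5, 0.4, -2.7]
width: 0.0196
gripper_force: 21.6
```

```bash
python3 -c "
from h import *
im,d=tray();prof(d)"
```

```text
hand [-0.14118173  0.00107958] 0.1257303271122881 F [-0.9  1.3 -3.2] grip 21.640277802944183
slab x [-0.034   0.0507] y [-0.0515  0.0541] rect [0.008 0.004] [0.114 0.088] 89.9 slope 0.2 roll -0.2 z top mid 0.0255
-0.03 -80:30 -74:27 -68:23 -62:20 -56:17 -50:14 -44:12 -38:8 -32:26 -26:26 -20:27 -14:26 -8:25 -2:26 4:25 10:26 16:25 22:25 28:25 34:25 40:26 46:25 52:23 58:4 64:2 70:5 76:14 82:-0
0.03 -80:30 -74:27 -68:24 -62:22 -56:18 -50:15 -44:12 -38:9 -32:25 -26:26 -20:26 -14:26 -8:26 -2:26 4:25 10:26 16:26 22:26 28:25 34:25 40:25 46:25 52:23 58:3 64:4 70:5 76:15 82:0
```

Emit:
{"method": "drive_tool", "body": {
  "rows": [
    [0.2, 0, 0, 0],
    [0.5, 0, 0, 0],
    [0.8, 0, -0.1, 0],
    [1.0, 0, -0.4, 0],
    [1.2, 0, -0.9, 0],
    [1.4, 0, -1.5, 0],
    [1.6, 0, -2.1, 0],
    [1.6, 0, -2.6, 0]
  ]
}}

```text
clock: 28.02
position: [0.4209, 0.5536, 0.1928]
ee_rot: [0.0, 0.422, 0.906, 0.001]
contact_force: [0.0, 0.2, -2.0]
width: 0.0197
gripper_force: 21.7
```

```bash
python3 -c "
from h import *
im,d=tray();prof(d);go([.44,.32,.18],100)"
```

```text
hand [-0.18161751  0.0030715 ] 0.1957330196195365 F [ 0.9  0.3 -0.4] grip 21.65157437324524
slab x [-0.0338  0.0511] y [-0.0516  0.0537] rect [0.008 0.004] [0.114 0.088] 90.0 slope -0.6 roll -0.1 z top mid 0.025
-0.03 -80:76 -74:68 -68:4 -62:2 -56:3 -50:3 -44:4 -38:3 -32:25 -26:24 -20:25 -14:25 -8:25 -2:25 4:25 10:25 16:25 22:26 28:25 34:25 40:25 46:25 52:24 58:4 64:4 70:5 76:14 82:-1
0.03 -80:77 -74:72 -68:4 -62:4 -56:3 -50:3 -44:3 -38:4 -32:25 -26:25 -20:25 -14:25 -8:25 -2:26 4:25 10:25 16:25 22:25 28:25 34:25 40:26 46:25 52:23 58:3 64:3 70:4 76:14 82:1
shift [-7.63 -5.48  0.59] turn 5.01
```

The slab lies flat in the tray, from -34 to +51 mm along it and ±53 mm across. Now I return the server.

```bash
python3 -c "
from h import *
go([.401,.288,.195],100)"
```

```text
shift [-7.61 -7.5  -0.03] turn 5.01
```

Emit:
{"method": "drive_tool", "body": {
  "rows": [
    [-0.4, -0.8, 0, 0.2],
    [-0.9, -1.7, 0, 0.6],
    [-1.6, -2.6, 0, 1.1],
    [-2.4, -3.4, 0, 1.7],
    [-3.3, -4.2, 0, 2.3],
    [-4.2, -5.0, 0, 2.9],
    [-5.1, -5.7, 0, 3.5],
    [-6.0, -6.4, 0, 4.1]
  ],
  "newtons": 60,
  "grip": 0
}}

```text
clock: 28.73
position: [0.3951, 0.3332, 0.1912]
ee_rot: [0.0, 0.607, 0.795, 0.0]
contact_force: [1.5, -0.5, -2.2]
width: 0.019
gripper_force: 59.6
```

```bash
python3 -c "
from h import *
print(get_state()['position']);go([.401,.288,.135],100)"
```

```text
[0.39509084 0.33315028 0.19122803]
shift [-1.8  -0.25  2.25] turn 0.87
```

Emit:
{"method": "drive_tool", "body": {
  "rows": [
    [-0.4, -0.1, 0.3, 0.2],
    [-0.9, -0.1, 0.6, 0.4],
    [-1.4, -0.2, 1.0, 0.6],
    [-1.8, -0.2, 1.4, 0.8],
    [-2.2, -0.3, 1.7, 0.9],
    [-2.2, -0.3, 2.0, 0.9],
    [-2.2, -0.3, 2.2, 0.9],
    [-2.2, -0.3, 2.3, 0.9]
  ]
}}

```text
clock: 29.4
position: [0.4027, 0.2798, 0.1324]
ee_rot: [-0.0, 0.643, 0.766, -0.0]
contact_force: [-0.1, -0.2, -2.5]
width: 0.0192
gripper_force: 59.6
```

Emit:
{"method": "drive_tool", "body": {
  "rows": [
    [0, 0, 0, 0],
    [0, 0, 0.1, 0],
    [0, 0, 0.3, 0],
    [0.1, 0, 0.5, 0],
    [0.2, 0, 0.8, 0],
    [0.3, 0, 1.1, 0],
    [0.4, 0, 1.4, 0],
    [0.5, 0, 1.7, 0]
  ],
  "grip": 19.6,
  "newtons": 20
}}

```text
clock: 30.07
position: [0.4009, 0.2922, 0.0902]
ee_rot: [0.0, 0.643, 0.766, 0.0]
contact_force: [0.1, 1.9, 2.2]
width: 0.0194
gripper_force: 21.5
```

```bash
python3 -c "
from h import *
im,d=eyes.get_image('top');z=get_state()['position'][2];print(z,get_state()['contact_force']);blade(d,z-.075);go([.401,.288,.0563],100)"
```

```text
0.08881292050042686 [0.56556475 2.08348944 0.64424501]
slope deg 12.61 roll 0.02 z at nose -0.0029 895 718
shift [-0.16  0.01  1.3 ] turn 0.01
```

Pivoting back level as planned. I keep lowering.

Emit:
{"method": "drive_tool", "body": {
  "rows": [
    [0, 0, 0.2, 0],
    [0, 0, 0.4, 0],
    [0, 0, 0.6, 0],
    [0.1, 0, 0.8, 0],
    [0.1, 0, 1.0, 0],
    [0.1, 0, 1.1, 0],
    [0.1, 0, 1.2, 0],
    [0.1, 0, 1.25, 0]
  ]
}}

```text
clock: 30.78
position: [0.4, 0.294, 0.0591]
ee_rot: [-0.0, 0.643, 0.766, -0.0]
contact_force: [-0.5, 2.6, 0.6]
width: 0.0197
gripper_force: 21.2
```

```bash
python3 -c "
from h import *
im,d=eyes.get_image('top');z=get_state()['position'][2];print(z,get_state()['contact_force']);blade(d,z-.053)"
```

```text
0.059088239186996655 [-0.85971703  0.73474318  1.25367086]
slope deg 0.38 roll -0.21 z at nose 0.0014 914 723
```

Emit:
{"method": "drive_tool", "body": {
  "rows": [
    [0, 0, 0.05, 0],
    [0, 0, 0.1, 0],
    [0, 0, 0.1, 0],
    [0, 0, 0.1, 0],
    [0, 0, 0.1, 0],
    [0, 0, 0.1, 0],
    [0, 0, 0.1, 0],
    [0, 0, 0.1, 0]
  ]
}}

```text
clock: 31.5
position: [0.4001, 0.2946, 0.0577]
ee_rot: [-0.0, 0.643, 0.766, 0.0]
contact_force: [-1.7, 2.2, 5.5]
width: 0.0201
gripper_force: 21.8
```

Emit:
{"method": "drive_tool", "body": {
  "rows": [
    [0, 0, 0, 0],
    [0, 0, 0, 0],
    [0, 0, 0, 0],
    [0, 0, -0.3, 0],
    [0, 0, -1.0, 0],
    [0, 0, -2.0, 0],
    [0, 0, -3.2, 0],
    [0, 0, -4.4, 0]
  ],
  "grip": 50
}}

```text
clock: 32.17
position: [0.3997, 0.2937, 0.1682]
ee_rot: [-0.0, 0.643, 0.766, -0.001]
contact_force: [1.3, 0.1, -0.8]
width: 0.05
gripper_force: 0.0
```

Emit:
{"method": "drive_tool", "body": {
  "rows": [
    [0, 0, -1.0, 0],
    [0.2, 0, -2.0, 0],
    [0.4, 0, -3.0, 0],
    [0.4, 0, -3.5, 0],
    [0.4, 0, -3.5, 0],
    [0.4, 0, -3.5, 0],
    [0.4, 0, -3.5, 0],
    [0.4, 0, -3.5, 0]
  ]
}}

```text
clock: 32.83
position: [0.3976, 0.3034, 0.253]
ee_rot: [-0.0, 0.643, 0.766, -0.002]
contact_force: [0.9, -0.3, -0.6]
width: 0.0498
gripper_force: 0.0
```

```bash
python3 -c "
from h import *
im,d=tray();print(get_state()['position'])
i,d2=eyes.get_image('side');P=cloud('side',d2)
# bow angle: handle dark points high
m=(P[...,2]>.2)&(P[...,2]<.3)&(P[...,0]>.55)&(P[...,0]<.72)&(abs(P[...,1])<.06)&(i.sum(-1)<150);Q=P[m];print('bow handle',m.sum(),np.median(Q,0))
cv2.imwrite('pics/z.png',np.hstack([cv2.resize(im[150:330,150:480,::-1],(480,262)),cv2.resize(i[150:390,210:420,::-1],(300,343))[:262]]) )"
```

```text
hand [-0.00620536 -0.17778268] 0.2530286679009669 F [-0.3  0.3 -0.3] grip 0.0
slab x [-0.0336  0.0511] y [-0.0515  0.0541] rect [0.008 0.004] [0.088 0.114] 0.0 slope -0.8 roll -0.1 z top mid 0.0249
[0.39769722 0.3034446  0.25302867]
bow handle 90 [6.48814433e-01 4.85244309e-04 2.48985382e-01]
```

View pics/z.png

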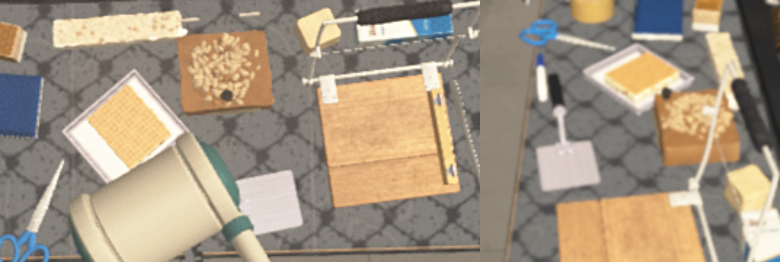

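The last view shows everything as asked: the bow is up with its handle at x 0.649, past the hinge at 0.622. The slab is flat inside the tray rim and the server rests on its blade. The other goods have not moved, and the gripper is clear.

```bash
python3 -c "
from rig import order
print(order.sign_off())"
```

```text
the job is handed in; nothing more can be done
None
```

The job is handed in at about 33 s on the robot's clock: bow fully up, slab flat inside the tray rim, server back on the worktop on its blade, nothing else moved; the verdict was not shown.

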